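Press a stopper home with a ratchet bench press, then free the pawl and wind back

ROBOT

A 6-joint arm with a two-finger parallel gripper is mounted at the origin on the work surface; the furniture and walls round the work are solid. World frame = base frame: x ahead of the robot, y to its left, z up, the work surface at z = 0. Lengths are in m, angles in rad, forces in N, time in s.
With the tool pointing down it reaches from about 0.35 to 0.85 m from the base axis. Payload 8.1 kg.
Tool frame: the origin (TCP) lies at the centre of the arm's flange, where the gripper is bolted on; the fingertips stand 186 mm ahead of it and the grasp point (between the pads) lies 167 mm ahead of it; z points along the fingers, y is the direction in which the jaws open and shut (so a half turn about z gives the same grasp; the last joint's range is limited). The gripper opens to 93 mm and grips with 3 to 60 N. Pads are 15 mm wide; open, the fingers measure 128 mm over their backs; the gripper's body (75 mm by 188 mm) begins 65 mm behind the grasp point.
Start: joints at [-1.332, 0.13, 1.488, -0, 1.523, -0.085], TCP at [0.191, -0.569, 0.405] pointing down, gripper open.
Joint ranges: [-2.96, 2.96], [-0.89, 2.26], [0.02, 2.5], [-1.34, 4.48], [0, 2.73], [-2.66, 2.66]. Speed limits (rad/s): [2.39, 2.39, 2.79, 3.14, 3.14, 3.14].

INTERFACE

Orientations are given as a rotation vector (axis times angle).
In Python, from plant import robot, viewer, order gives the robot as it stands.
- The arm moves only by the tool apply_moves, never from a script. Its argument "deltas" is a list of rows, each a list of 3 entries, a list of its own where there are three numbers: the finger opening in mm, from 0 to 93, then the shift along the tool's x, y, z in mm, then the turn about the tool's z in rad. In form: [[grip, [dx, dy, dz], yaw], ...]. A call has 1 to 5 rows; each row shifts and turns the commanded pose from where the row before left it, along the tool's axes as they then stand; what a row does not reach is not made up. A row lasts 1/8 s, in which the tool goes at most 62.5 mm and 10.7 degrees, less where a joint would pass 70% of its speed; a pose out of reach is approached as far as the arm can. A call is refused whole if a number of a shift passes 62.5 or a number of a turn 0.188, either way. A call with a gripper value outside its range is refused whole. The fingers move at their own pace and stop on an object; "grip_force" is the grip in N (left out, the last holds). Time passes only in rows, so rows that do not move let the fingers close. It gives the time, the measured TCP pose, the force and the opening at its end, in the units of the state.
- robot.read_state(): the state, without advancing time (a new reading comes with each control period).
- viewer.read_camera(name): name is "scene" or "top"; returns the picture (420x560x3 uint8, blue, green, red); there is no depth.
- viewer.get_calibration(name): a dict with "fx", "fy", "cx", "cy" (pixels), "distortion" ([k1, k2, p1, p2, k3] as OpenCV has them; the pictures are not rectified), "R" (3x3) and "t" (3): a world point X has camera coordinates R X + t. Camera axes: x right, y down, z forward; pixel columns grow to the right and rows downward; lengths in m; the calibration is good to about 2 mm. A picture is of the moment at which its call begins. get_calibration takes no time and is no camera call.
- order.close_job(): hands the job in, once; it reports no verdict.
The state is a dict: "t": time; "q": joint angles; "dq": joint speeds; "joint_torque": joint torques, N m; "tool_pos": TCP position; "orientation": TCP orientation; "force": force on the tool from outside, world axes, zero at the start; "wrist_torque": the same for the moment, N m; "opening": finger opening in m.
Only numpy, scipy, OpenCV 4.12 (cv2) and the standard library are available. Lean on these libraries where they do the work, as an engineer would, in place of code of your own. Each camera call takes 0.05 s, during which the arm holds its last target. There are 200 camera calls.

TASK

Close the amber bottle in the bench press: turn the black knob clockwise, a click at a time, until the wooden stopper is pressed fully home on the bottle's lip, and stop turning as soon as you feel it bottom, because the glass cracks if it is pressed with more than 25 N. Only then swing the red lever right over to free the pawl, and wind the knob back anticlockwise to its stop, so that the press is fully up again. Leave the red lever over, the bottle standing closed in its ring, and the other things on the bar where they are.

Things in the scene. Friction and masses are not known exactly. Their poses are not given: they have to be found in the camera images.
- press: fixed bench press of dark steel. Origin: middle of its underside on the worktop; x to its back (away from the robot at yaw 0), y to its left, z up. Base plate 130 x 164 x 14 mm; two 14 mm columns at y = +-61 mm; head plate 116 x 150 mm (x -66 to 50 mm), top 190 mm up. Knob, crosshead, foot and bottle ring lie on its z axis (x = y = 0).
- knob_grip (a point): middle of the black round fluted knob, on its vertical axis, 222 mm above the worktop. Knob 42 mm across, 32 mm high (206 to 238 mm up), free all round, to be gripped from above at any yaw; white line on top. Below it, on its spindle, a brass ratchet wheel 92 mm across with 36 teeth, top 202 mm up. With the pawl in it turns clockwise only and, let go, falls back to the last tooth passed.
- knob (a joint): knob angle, rad: 0 at its upper stop (press fully up), growing clockwise seen from above, to 1.75 at most. Starts at 0 to 0.15, not always on a tooth; the stopper is home at about 0.7 to 1.45. A click is 10 degrees (0.175 rad). The crosshead sinks 20 mm per rad. Torque to turn: 0.04 N m friction, about 0.03 N m ripple from the teeth, and 0.02 N m for each newton of the foot's push.
- release (a joint): angle of the red release lever, rad, 0 to 0.8: 0 = pawl in (start), 0.8 = pawl held off the wheel (free from about 0.6 on). Grows anticlockwise seen from above and stays where it is left. Pushing its peg takes about 2 N, up to 10 N while the pawl is loaded. When freed, the loaded knob springs back a little by itself.
- release_peg (a point): middle of the upright red peg at the lever's end, 10 mm across, 38 mm high (202 to 240 mm above the worktop; this point 227 mm), free on top and at its sides. It goes round on a 50 mm arm about a vertical pivot at x = -52 mm, y = -42 mm of the press's frame; at lever angle 0 the arm points along the press's -y, so the peg first moves towards the press's +x.
- crosshead (a joint): how far the aluminium crosshead has come down, m; driven by the knob. Under it hangs a 30 mm rubber foot, sprung at 3.3 N per mm, on a brass length adjuster whose setting differs by up to 14 mm from one time to the next and is not measured: at the start the foot is 1 to 21 mm above the stopper.
- bottle_mid (a point): point on the axis of the loose amber glass bottle, half-way up the glass (43 mm above its underside). Bottle 58 mm across, 86 mm high to its lip, paper label, 0.25 kg; it stands on the press's base plate in a low black ring (63 mm inside, 7 mm high) under the foot and need not be touched.
- stopper_top (a point): centre of the top of the bottle's stopper, a pale wooden head 31 mm across and 14 mm high on a cork shank. Starts 4 to 7 mm proud; fully home this point is 57 mm above bottle_mid and the head rests on the lip. It takes about 10 N to move it, and it stays where it was pressed to. So the foot must push with more than 10 and at most 25 N.
- pawl_tip (a point): tip of the steel pawl, a 4 mm pin that a light spring holds in the ratchet wheel's teeth, on the robot's side of the wheel.
- sealed_mid (a point): middle (50 mm up) of a second amber bottle of the same make, already closed, which shows how a stopper sits when it is home; a bystander, 58 mm in diameter, 100 mm high.
- jigger_mid (a point): middle (40 mm up) of a steel jigger, 45 mm in diameter, 80 mm high; a bystander.
- lime_mid (a point): middle of a lime of about 60 mm lying loose on the worktop; a bystander.
There are look-alikes about, which are no part of the job. What is shaped like the part that bears bottle_mid but purple or turquoise is not meant.

How it is judged:
On the way, in this order (a step that is already met when the one before it is completed fails the run):
1. with the pawl in, the press holds the stopper fully home (within 1 mm) (z of stopper_top in the frame of bottle_mid below 0.058 m and contact force between crosshead and bottle above 5 N and value of joint release below 0.25 rad), for 0.2 s.
2. the red lever is swung over and the pawl is free, the stopper still home (value of joint release above 0.6 rad and z of stopper_top in the frame of bottle_mid below 0.058 m), for 0.2 s.
At the end, for the whole second after the job is handed in: The stopper is home within 1.3 mm, the knob is wound back to within 0.3 rad of its upper stop and at rest, the foot is off the stopper, the red lever is over (above 0.6 rad), and the bottle stands upright (within 0.08 rad) in its ring, within 6 mm of the press's axis (z of stopper_top in the frame of bottle_mid below 0.0583 m and value of joint knob below 0.3 rad and value of joint release above 0.6 rad and contact force between crosshead and bottle below 0.1 N and angle between bottle_mid's own z axis and vertical below 0.08 rad and horizontal distance between bottle_mid and press below 0.006 m and height (world z) of bottle_mid below 0.061 m and velocity of joint knob below 0.05 rad/s); the robot touches nothing.
It fails at once if the stopper or bottle is pressed with more than 25 N (contact force between crosshead and bottle above 25 N).
It fails at once if the closed bottle, the jigger or the loose lime is moved by more than 30 mm (distance of any of sealed_mid, jigger_mid, lime_mid from where it was at the start of the episode above 0.03 m).
It also fails if it takes over 72 s, if anything falls off the work surface, if the arm or the gripper's body presses on something with over 40 N, if the wrist force passes 120 N, or if a joint passes its speed limit or range.

## Working session

There is one attempt and no reset: what is moved stays moved. The work goes in short steps, Python scripts to look and compute and a tool call to move; the robot and the scene stay as the last step left them, time stands still between calls to the robot, and variables do not carry over. Pictures are saved under pics/ and viewed, about 8 in all and at most 12, crops included, and the job is handed in when it is done.

Besides the shell and the picture viewer there is one more tool, called after "Request:" by a JSON object that holds its "api" and its "payload". apply_moves: Moves the arm, as the interface text tells. Its arguments: {"type":"object","properties":{"deltas":{"type":"array"},"grip_force":{"type":"number"}},"required":["deltas"]}

```bash
mkdir -p pics; ls; python3 - <<'E'
from plant import robot,viewer
import cv2,numpy as np
s=robot.read_state();print(s)
for n in("scene","top"):
    cv2.imwrite(f"pics/{n}0.png",viewer.read_camera(n))
    c=viewer.get_calibration(n);print(n,c, -np.array(c["R"]).T@np.array(c["t"]))
a=cv2.imread("pics/scene0.png");b=cv2.imread("pics/top0.png")
E
```

```text
pics
{'t': 0.0, 'q': array([-1.33241810e+00,  1.31169994e-01,  1.48923464e+00,  2.93603554e-05,
        1.52298387e+00, -8.53838069e-02]), 'dq': array([ 8.73435023e-05,  1.58742732e-03,  1.12234441e-03,  3.24373551e-04,
       -1.36367689e-03, -1.47765903e-03]), 'joint_torque': array([-1.07715716e-04, -5.59845400e+01, -4.91757274e+01,  7.66598387e-02,
        3.51152464e-02, -1.70108528e-04]), 'tool_pos': array([ 0.19086644, -0.56860729,  0.40370638]), 'orientation': array([-3.09874998e+00, -5.06054755e-01,  1.69555311e-04]), 'force': array([-0.23471085, -1.02142601, -0.2163427 ]), 'wrist_torque': array([ 0.01512973, -0.04340095,  0.01954612]), 'opening': 0.09312611555724368}
scene {'fx': 545.0971801682472, 'fy': 545.0971801682472, 'cx': 281.50684538656617, 'cy': 203.54350946304146, 'distortion': array([-0.18256002,  0.        ,  0.        ,  0.        ,  0.        ]), 'R': array([[ 9.99999073e-01, -1.36160242e-03, -2.71647834e-05],
       [-7.21763783e-04, -5.12957736e-01, -8.58413560e-01],
       [ 1.15488360e-03,  8.58412784e-01, -5.12958243e-01]]), 't': array([-0.49052669,  0.16438874,  1.45279179])} [ 0.48896707 -1.16343847  0.88632173]
top {'fx': 422.4130707448278, 'fy': 422.4130707448278, 'cx': 279.87093322515534, 'cy': 213.8385205171346, 'distortion': array([0.01952561, 0.        , 0.        , 0.        , 0.        ]), 'R': array([[-0.01292353, -0.99990465,  0.00486472],
       [-0.98861125,  0.01204774, -0.1500088 ],
       [ 0.14993589, -0.00674796, -0.98867269]]), 't': array([0.0268377 , 0.51037777, 1.1735319 ])} [0.3289575  0.02860519 1.23666954]
```

View pics/scene0.png

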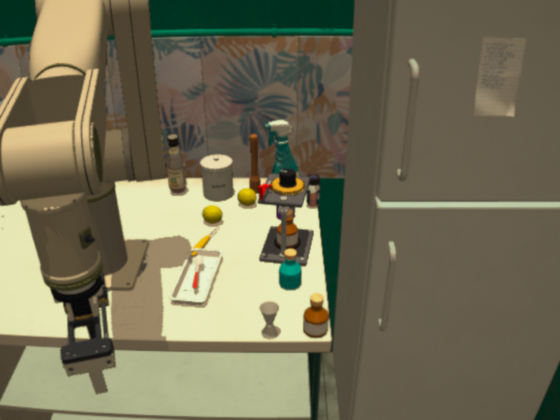

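View pics/top0.png

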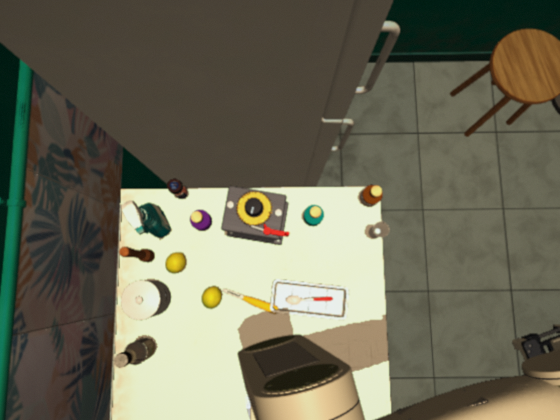

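The scene view shows the press near (287,215). In the top view the knob is near (254,207), the red lever runs to about (288,234), and a purple and a turquoise look-alike stand on either side. Next I'll crop both views.

```bash
python3 - <<'E'
import cv2,numpy as np
a=cv2.imread("pics/scene0.png")[160:270,240:340];b=cv2.imread("pics/top0.png")[175:255,205:305]
f=lambda i,k:cv2.resize(i,None,fx=k,fy=k,interpolation=cv2.INTER_CUBIC)
A=f(a,4);B=f(b,4)
o=np.zeros((440,800,3),np.uint8);o[:,:400]=A;o[:320,400:]=B
cv2.imwrite("pics/c0.png",o)
E
```

```text
(no output)
```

View pics/c0.png

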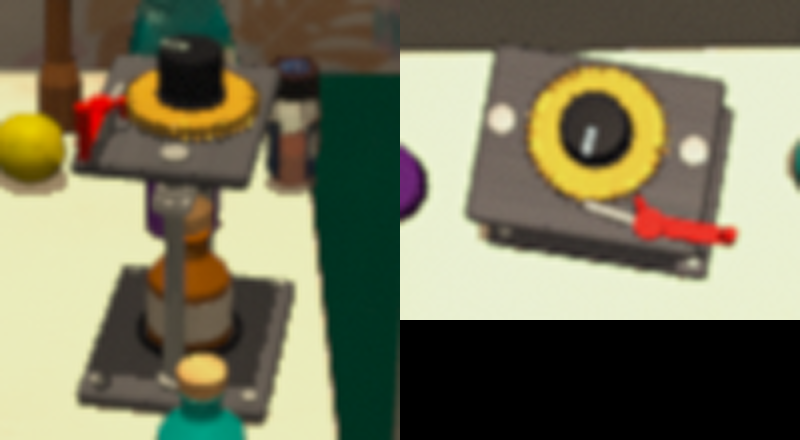

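The top crop shows the brass wheel centred near px (254,207), column caps at about (230,204) and (278.5,212), and the peg end near (288,234). In the scene view the knob top is near (287,172). Now to cast rays.

```bash
cat > h.py <<'E'
import cv2,numpy as np
from plant import viewer
def ray(n,uv):
    c=viewer.get_calibration(n);K=np.array([[c["fx"],0,c["cx"]],[0,c["fy"],c["cy"]],[0,0,1]])
    p=cv2.undistortPoints(np.array([[uv]],float),K,np.array(c["distortion"]))[0,0]
    R=np.array(c["R"]);return -R.T@np.array(c["t"]),R.T@np.array([*p,1])
def plane(n,uv,z):
    o,d=ray(n,uv);return o+d*(z-o[2])/d[2]
def proj(n,X):
    c=viewer.get_calibration(n);K=np.array([[c["fx"],0,c["cx"]],[0,c["fy"],c["cy"]],[0,0,1]])
    return cv2.projectPoints(np.array([X],float),cv2.Rodrigues(np.array(c["R"]))[0],np.array(c["t"]),K,np.array(c["distortion"]))[0][0,0]
def mask(img,lo,hi,roi):
    h=cv2.cvtColor(img,cv2.COLOR_BGR2HSV);m=cv2.inRange(h,lo,hi)
    k=np.zeros_like(m);x0,x1,y0,y1=roi;k[y0:y1,x0:x1]=255
    return m&k
E
python3 - <<'E'
from h import *
t=cv2.imread("pics/top0.png");s=cv2.imread("pics/scene0.png")
R=lambda v:np.round(v,4)
m=mask(t,(15,120,120),(35,255,255),(230,280,185,232))
c=max(cv2.findContours(m,0,2)[0],key=cv2.contourArea);e=cv2.fitEllipse(c)
print("wheel",e,R(plane("top",e[0],.200)))
# knob top
k=cv2.inRange(cv2.cvtColor(t,cv2.COLOR_BGR2GRAY),0,70);z=np.zeros_like(k);cv2.circle(z,(254,207),13,255,-1);k&=z
c=max(cv2.findContours(k,0,2)[0],key=cv2.contourArea);print("knob",cv2.minEnclosingCircle(c),R(plane("top",cv2.minEnclosingCircle(c)[0],.236)))
# caps
g=t.min(axis=2)
for u,v in((230,204.5),(278.5,212.5)):
    w=np.zeros(g.shape,np.uint8);cv2.circle(w,(int(u),int(v)),5,1,-1)
    m=((g>140)&(w>0));ys,xs=np.nonzero(m);q=(xs.mean(),ys.mean());print("cap",q,len(xs),R(plane("top",q,.191)))
m=mask(t,(0,150,100),(8,255,255),(255,300,215,245))|mask(t,(172,150,100),(180,255,255),(255,300,215,245))
ys,xs=np.nonzero(m);print("red top",xs.min(),xs.max(),ys.min(),ys.max())
for y in range(ys.min(),ys.max()+1):print(y,xs[ys==y].min(),xs[ys==y].max())
m=mask(s,(0,150,80),(8,255,255),(250,280,170,210))|mask(s,(172,150,80),(180,255,255),(250,280,170,210))
ys,xs=np.nonzero(m);print("red scene")
for y in range(ys.min(),ys.max()+1):print(y,sorted(xs[ys==y]))
E
```

```text
wheel ((253.72422790527344, 207.83175659179688), (33.442142486572266, 34.50375747680664), 86.37298583984375) [0.5021 0.0863 0.2   ]
knob ((253.5270233154297, 207.05404663085938), 8.961564064025879) [0.498  0.0848 0.236 ]
cap (np.float64(229.8421052631579), np.float64(204.10526315789474)) 38 [0.5138 0.1467 0.191 ]
cap (np.float64(278.0), np.float64(212.2439024390244)) 41 [0.4916 0.0261 0.191 ]
red top 263 288 224 235
224 264 265
225 264 265
226 264 266
227 264 268
228 264 270
229 264 273
230 264 280
231 263 283
232 264 288
233 264 288
234 265 288
235 277 287
red scene
183 [np.int64(265), np.int64(266)]
184 [np.int64(262), np.int64(263), np.int64(264), np.int64(265), np.int64(266), np.int64(267), np.int64(269), np.int64(270)]
185 [np.int64(258), np.int64(259), np.int64(260), np.int64(261), np.int64(262), np.int64(263), np.int64(264), np.int64(265), np.int64(266), np.int64(267), np.int64(268), np.int64(269), np.int64(270)]
186 [np.int64(258), np.int64(259), np.int64(260), np.int64(261), np.int64(262), np.int64(263), np.int64(264), np.int64(265), np.int64(266), np.int64(267), np.int64(26
[... 568 characters left out ...]
nt64(260), np.int64(261), np.int64(262), np.int64(263), np.int64(264), np.int64(265)]
191 [np.int64(259), np.int64(260), np.int64(261), np.int64(262), np.int64(263), np.int64(264), np.int64(265)]
192 [np.int64(259), np.int64(260), np.int64(261), np.int64(262), np.int64(263), np.int64(264)]
193 [np.int64(259), np.int64(260), np.int64(261), np.int64(262), np.int64(263), np.int64(264)]
194 [np.int64(260), np.int64(261), np.int64(262), np.int64(263), np.int64(264)]
195 [np.int64(260), np.int64(261), np.int64(262), np.int64(263)]
196 [np.int64(260), np.int64(261), np.int64(262)]
197 [np.int64(260), np.int64(261), np.int64(262)]
198 [np.int64(260), np.int64(261)]
199 [np.int64(260), np.int64(261)]
```

```bash
cat >> h.py <<'E'
def tgt(x,y,z,yaw,n,kyaw=True):
    """tool-frame rows (mm, rad) from the present pose to TCP x,y,z, tool-x heading yaw (rad), in n rows"""
    from plant import robot
    from scipy.spatial.transform import Rotation as Ro
    s=robot.read_state();M=Ro.from_rotvec(s["orientation"]).as_matrix();y0=np.arctan2(M[1,0],M[0,0])
    d=(np.array([x,y,z])-s["tool_pos"])*1000/n;dy=(yaw-y0+np.pi)%(2*np.pi)-np.pi
    print("t",round(s["t"],3),"pos",np.round(s["tool_pos"],4),"yaw",round(y0,3),"tilt",np.round(M[:2,2],4),"q",np.round(s["q"],2),"F",np.round(s["force"],1),"T",np.round(s["wrist_torque"],3))
    for i in range(n):
        a=y0+dy*i/n;c,sn=np.cos(a),np.sin(a)
        print([round(c*d[0]+sn*d[1],1),round(sn*d[0]-c*d[1],1),round(-d[2],1)],round(-dy/n,3))
E
python3 - <<'E'
from h import *
R=lambda v:np.round(v,4)
print("edge",R(plane("top",(250,187),0)),R(plane("top",(140,187),0)),R(plane("scene",(322,200),0)),R(plane("scene",(328,330),0)))
print("peg top",R(plane("top",(285.5,233.5),.24)),"pred",proj("top",(.4343,.0052,.24)),proj("scene",(.4343,.0052,.24)))
print("knob scene",proj("scene",(.502,.0863,.238)),proj("scene",(.502,.0863,.206)), "top",proj("top",(.502,.0863,.238)))
s=cv2.imread("pics/scene0.png");g=cv2.cvtColor(s,cv2.COLOR_BGR2GRAY)
for v in (174,178,182):print(v,g[v,270:306].tolist())
tgt(.502,.0863,.47,1.83,14)
E
```

```text
edge [0.5987 0.1084 0.    ] [0.6024 0.4357 0.    ] [0.6209 0.3418 0.    ] [ 0.5972 -0.2479  0.    ]
peg top [0.4328 0.0091 0.24  ] pred [287.12416338 232.85829684] [258.54912959 185.33294321]
knob scene [285.90574884 170.77356867] [285.85689192 181.66821729] top [252.85187498 205.26056577]
174 [92, 93, 92, 93, 96, 90, 86, 84, 74, 46, 22, 21, 26, 26, 30, 30, 31, 30, 32, 31, 30, 29, 27, 24, 21, 45, 87, 112, 105, 79, 79, 85, 84, 83, 79, 75]
178 [100, 99, 99, 97, 100, 110, 129, 150, 147, 89, 32, 13, 12, 12, 12, 14, 13, 13, 13, 12, 14, 13, 12, 12, 18, 62, 118, 139, 125, 107, 100, 96, 96, 97, 96, 97]
182 [132, 100, 127, 161, 171, 172, 172, 167, 138, 78, 24, 12, 9, 10, 13, 13, 12, 10, 11, 13, 13, 10, 13, 10, 15, 42, 104, 161, 173, 174, 172, 165, 141, 103, 87, 93]
t 0.1 pos [ 0.1909 -0.5686  0.4038] yaw 0.324 tilt [-0.0004  0.0016] q [-1.33  0.13  1.49  0.    1.52 -0.09] F [-0.3  1.4 -0.1] T [0.013 0.029 0.027]
[np.float64(36.0), np.float64(-37.3), np.float64(-4.7)] -0.108
[np.float64(39.7), np.float64(-33.2), np.float64(-4.7)] -0.108
[np.float64(43.1), np.float64(-28.7), np.float64(-4.7)] -0.108
[np.float64(45.9), np.float64(-24.0), np.float64(-4.7)] -0.108
[np.float64(48.2), np.float64(-18.9), np.float64(-4.7)] -0.108
[np.float64(50.0), np.float64(-13.6), np.float64(-4.7)] -0.108
[np.float64(51.1), np.float64(-8.1), np.float64(-4.7)] -0.108
[np.float64(51.7), np.float64(-2.6), np.float64(-4.7)] -0.108
[np.float64(51.7), np.float64(3.0), np.float64(-4.7)] -0.108
[np.float64(51.1), np.float64(8.5), np.float64(-4.7)] -0.108
[np.float64(49.9), np.float64(13.9), np.float64(-4.7)] -0.108
[np.float64(48.1), np.float64(19.2), np.float64(-4.7)] -0.108
[np.float64(45.8), np.float64(24.3), np.float64(-4.7)] -0.108
[np.float64(42.9), np.float64(29.0), np.float64(-4.7)] -0.108
```

```bash
python3 - <<'E'
from h import *
def az(n,ps):
    o,_=ray(n,ps[0]);d=np.mean([ray(n,p)[1][:2]/np.linalg.norm(ray(n,p)[1][:2]) for p in ps],axis=0);return o[:2],d
def X(a,b):
    A=np.c_[a[1],-b[1]];k=np.linalg.solve(A,b[0]-a[0]);return a[0]+k[0]*a[1]
s=cv2.imread("pics/scene0.png");t=cv2.imread("pics/top0.png")
for r in (20,100,160,300,400):print(r,[tuple(int(c) for c in s[r,x]) for x in range(326,390,4)])
T1=az("top",[(0,42),(60,95),(165,187)])
for p in ([(352,100)],[(352,20)],[(348,300)]):print("back corner",X(T1,az("scene",p)))
E
python3 - <<'E'
import cv2
s=cv2.imread("pics/scene0.png")[0:420,300:420]
t=cv2.imread("pics/top0.png")[0:200,0:400]
import numpy as np
o=np.zeros((420,800,3),np.uint8);o[:,:240]=cv2.resize(s,(240,420));o[:,240:]=cv2.resize(t[:,120:400],(560,420));cv2.imwrite("pics/f.png",cv2.convertScaleAbs(o,alpha=2))
E
```

```text
20 [(31, 48, 0), (32, 48, 0), (32, 48, 0), (32, 48, 0), (32, 48, 0), (32, 48, 0), (30, 47, 0), (55, 71, 71), (61, 76, 82), (60, 75, 82), (60, 75, 82), (61, 75, 82), (61, 75, 81), (62, 75, 82), (61, 75, 81), (62, 76, 83)]
100 [(42, 64, 90), (70, 84, 100), (68, 84, 101), (75, 90, 103), (76, 91, 104), (78, 92, 106), (64, 79, 87), (63, 77, 84), (62, 77, 85), (62, 77, 85), (63, 77, 85), (63, 77, 85), (63, 78, 85), (63, 77, 85), (68, 85, 92), (65, 80, 87)]
160 [(48, 69, 92), (64, 81, 97), (66, 79, 94), (64, 71, 90), (64, 69, 89), (63, 75, 84), (63, 78, 85), (63, 77, 85), (63, 78, 84), (63, 77, 85), (63, 77, 85), (63, 78, 85), (62, 78, 85), (66, 82, 90), (72, 88, 96), (77, 95, 104)]
300 [(158, 208, 211), (31, 47, 3), (33, 49, 10), (62, 77, 85), (62, 78, 84), (63, 78, 84), (63, 78, 84), (63, 78, 85), (63, 77, 85), (66, 81, 88), (65, 80, 87), (77, 96, 104), (77, 95, 104), (77, 96, 104), (77, 95, 104), (68, 85, 95)]
400 [(65, 86, 88), (82, 107, 108), (83, 108, 109), (62, 78, 83), (60, 75, 82), (60, 74, 82), (62, 77, 84), (64, 80, 87), (74, 93, 101), (74, 93, 101), (74, 93, 101), (74, 92, 100), (75, 92, 101), (74, 92, 100), (73, 91, 100), (73, 91, 100)]
back corner [0.71652434 0.48698775]
back corner [0.70011898 0.46758483]
back corner [0.76539096 0.54478322]
```

View pics/f.png

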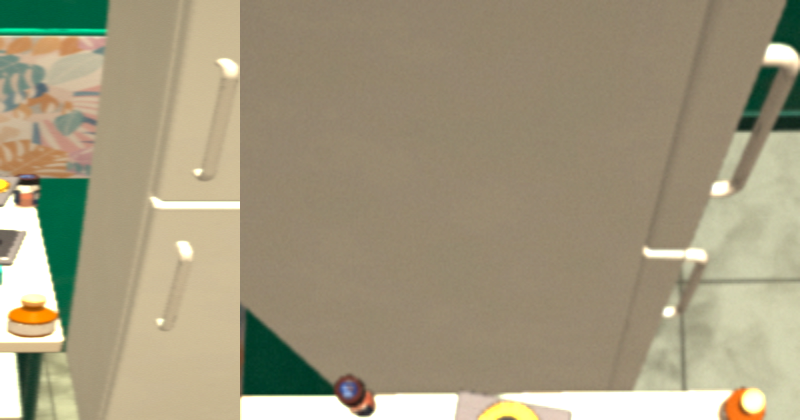

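Request:
{"api": "apply_moves", "payload": {"deltas": [[93, [0, 0, -40], 0], [93, [0, 0, -30], 0], [93, [36, -37, 0], -0.1], [93, [40, -33, 0], -0.1], [93, [43, -29, 0], -0.1]]}}

```text
t: 0.72
tool_pos: [0.2593, -0.4277, 0.4742]
orientation: [-2.988, -0.968, -0.0]
force: [0.5, 0.2, 0.1]
opening: 0.0929
```

The brightened views put the fridge face about 0.1 m behind the table edge (x ≈ 0.70). The gripper only reaches 0.60, so any yaw clears it.

```bash
python3 -c "
from h import *
tgt(.502,.0863,.47,1.83,10)"
```

```text
t 0.725 pos [ 0.2593 -0.4277  0.4742] yaw 0.627 tilt [-0.0002  0.0008] q [-1.13 -0.16  1.65  0.    1.65 -0.18] F [0.5 0.2 0.1] T [-0.046 -0.015 -0.019]
[np.float64(49.8), np.float64(-27.4), np.float64(0.4)] -0.12
[np.float64(52.7), np.float64(-21.2), np.float64(0.4)] -0.12
[np.float64(54.9), np.float64(-14.7), np.float64(0.4)] -0.12
[np.float64(56.3), np.float64(-8.0), np.float64(0.4)] -0.12
[np.float64(56.8), np.float64(-1.2), np.float64(0.4)] -0.12
[np.float64(56.6), np.float64(5.6), np.float64(0.4)] -0.12
[np.float64(55.5), np.float64(12.3), np.float64(0.4)] -0.12
[np.float64(53.6), np.float64(18.9), np.float64(0.4)] -0.12
[np.float64(50.9), np.float64(25.2), np.float64(0.4)] -0.12
[np.float64(47.5), np.float64(31.2), np.float64(0.4)] -0.12
```

Request:
{"api": "apply_moves", "payload": {"deltas": [[93, [50, -27, 0], -0.12], [93, [53, -21, 0], -0.12], [93, [55, -15, 0], -0.12], [93, [56, -8, 0], -0.12], [93, [57, -1, 0], -0.12]]}}

```text
t: 1.35
tool_pos: [0.3822, -0.1709, 0.4745]
orientation: [-2.568, -1.809, -0.0]
force: [1.2, -1.0, -0.1]
opening: 0.0934
```

```bash
python3 -c "
from h import *
tgt(.502,.0863,.47,1.83,6)"
```

```text
t 1.35 pos [ 0.3822 -0.1709  0.4745] yaw 1.227 tilt [0.     0.0001] q [-0.54 -0.39  1.84  0.    1.69 -0.2 ] F [ 1.2 -1.  -0.1] T [-0.042 -0.049  0.03 ]
[np.float64(47.1), np.float64(4.4), np.float64(0.7)] -0.1
[np.float64(46.4), np.float64(9.1), np.float64(0.7)] -0.1
[np.float64(45.3), np.float64(13.7), np.float64(0.7)] -0.1
[np.float64(43.7), np.float64(18.1), np.float64(0.7)] -0.1
[np.float64(41.6), np.float64(22.4), np.float64(0.7)] -0.1
[np.float64(39.2), np.float64(26.5), np.float64(0.7)] -0.1
```

Request:
{"api": "apply_moves", "payload": {"deltas": [[93, [47, 4, 0], -0.1], [93, [46, 9, 0], -0.1], [93, [45, 14, 0], -0.1], [93, [44, 18, 0], -0.1], [93, [42, 22, 0], -0.1]]}}

```text
t: 1.98
tool_pos: [0.4822, 0.0428, 0.4744]
orientation: [-2.041, -2.388, 0.001]
force: [1.2, -1.5, 0.2]
opening: 0.0931
```

Request:
{"api": "apply_moves", "payload": {"deltas": [[93, [39, 27, 0], -0.1], [93, [0, 0, 0], 0], [93, [0, 0, 0], 0]]}}

```text
t: 2.35
tool_pos: [0.5025, 0.0837, 0.4742]
orientation: [-1.923, -2.483, 0.002]
force: [-0.8, -0.9, 0.5]
opening: 0.093
```

```bash
python3 -c "
from h import *
tgt(.502,.0863,.396,1.83,1)
cv2.imwrite('pics/s1.png',viewer.read_camera('scene'));cv2.imwrite('pics/t1.png',viewer.read_camera('top'))
s=cv2.imread('pics/s1.png')[110:260,210:360];t=cv2.imread('pics/t1.png')[150:300,180:330]
cv2.imwrite('pics/m1.png',np.hstack([cv2.resize(i,(400,400),interpolation=2) for i in(s,t)]))
"
```

```text
t 2.35 pos [0.5025 0.0837 0.4742] yaw 1.824 tilt [-0.0012 -0.0005] q [ 0.06 -0.13  1.63 -0.    1.65 -0.19] F [-0.8 -0.9  0.5] T [-0.007 -0.152 -0.01 ]
[np.float64(2.6), np.float64(0.2), np.float64(78.2)] -0.006
```

View pics/m1.png

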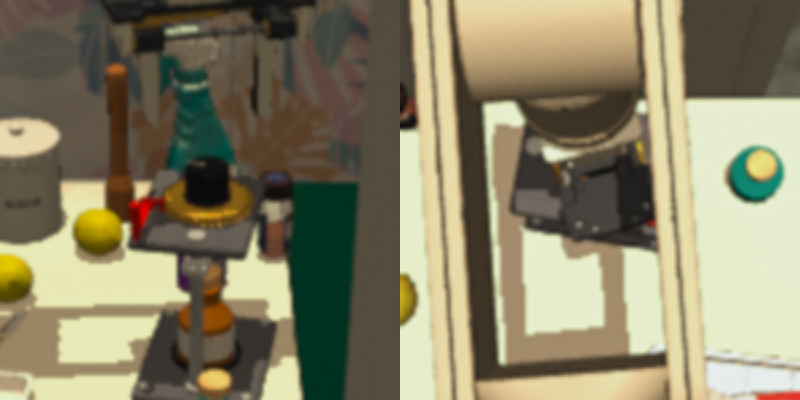

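The gripper is centred over the knob in the scene crop (jaws at 155 and 265, knob at 207). I'll descend and grip.

Request:
{"api": "apply_moves", "payload": {"deltas": [[93, [2.6, 0, 30], 0], [93, [0, 0, 30], 0], [93, [0, 0, 18], 0], [93, [0, 0, 0], 0], [93, [0, 0, 0], 0]]}}

```text
t: 3.08
tool_pos: [0.5022, 0.0861, 0.3979]
orientation: [1.923, 2.483, 0.002]
force: [0.3, -0.0, 1.0]
opening: 0.0934
```

Request:
{"api": "apply_moves", "payload": {"deltas": [[46, [0, 0, 0], 0], [44, [0, 0, 0], 0], [40, [0, 0, 0], 0], [38, [0, 0, 0], 0]], "grip_force": 10}}

```text
t: 3.58
tool_pos: [0.502, 0.0864, 0.3968]
orientation: [1.923, 2.484, 0.0]
force: [-0.1, 0.1, 1.1]
opening: 0.0576
```

```bash
python3 -c "
from h import *
tgt(.502,.0863,.396,1.83,1)"
```

```text
t 3.575 pos [0.502  0.0864 0.3968] yaw 1.824 tilt [ 0. -0.] q [ 0.07 -0.11  1.75 -0.    1.51 -0.18] F [-0.1  0.1  1.1] T [-0.024 -0.123 -0.04 ]
[np.float64(-0.1), np.float64(-0.0), np.float64(0.8)] -0.006
```

Request:
{"api": "apply_moves", "payload": {"deltas": [[34, [0, 0, 0], 0], [34, [0, 0, 0], 0], [34, [0, 0, 0], 0], [34, [0, 0, 0], 0], [34, [0, 0, 0], 0]], "grip_force": 15}}

```text
t: 4.2
tool_pos: [0.5025, 0.0865, 0.3969]
orientation: [1.923, 2.483, 0.003]
force: [5.9, 0.3, -2.2]
opening: 0.0418
```

Request:
{"api": "apply_moves", "payload": {"deltas": [[30, [0, 0, 0], 0], [30, [0, 0, 0], 0]], "grip_force": 40}}

```text
t: 4.45
tool_pos: [0.5025, 0.0866, 0.3969]
orientation: [1.922, 2.483, 0.003]
force: [5.6, 2.3, -2.0]
opening: 0.0412
```

```bash
python3 -c "
from h import *
tgt(.502,.0863,.396,1.83,1)"
```

```text
t 4.45 pos [0.5025 0.0866 0.3969] yaw 1.824 tilt [0.0021 0.0005] q [ 0.07 -0.11  1.75  0.    1.51 -0.18] F [ 5.6  2.3 -2. ] T [ 0.134 -0.821  0.006]
[np.float64(-0.1), np.float64(-0.6), np.float64(0.9)] -0.006
```

```bash
cat > r.py <<'E'
from plant import robot;import numpy as np
from scipy.spatial.transform import Rotation as Ro
s=robot.read_state();M=Ro.from_rotvec(s["orientation"]).as_matrix()
print("t %.2f turned %.3f q6 %.3f Tz %.3f tq6 %.3f open %.4f"%(s["t"],1.824-np.arctan2(M[1,0],M[0,0]),s["q"][5],s["wrist_torque"][2],s["joint_torque"][5],s["opening"]),"F",np.round(s["force"],1),"pos",np.round(s["tool_pos"],4))
E
python3 r.py
```

```text
t 4.45 turned 0.000 q6 -0.183 Tz 0.006 tq6 -0.009 open 0.0412 F [ 5.6  2.3 -2. ] pos [0.5025 0.0866 0.3969]
```

Request:
{"api": "apply_moves", "payload": {"deltas": [[30, [0, 0.7, 0], 0], [30, [0, 0, 0], 0.05], [30, [0, 0, 0], 0.05]], "grip_force": 40}}

```text
t: 4.82
tool_pos: [0.5029, 0.0866, 0.3969]
orientation: [2.047, 2.383, 0.001]
force: [3.4, 1.0, -1.9]
opening: 0.0414
```

```bash
python3 r.py
```

```text
t 4.83 turned 0.102 q6 -0.081 Tz 0.001 tq6 -0.829 open 0.0414 F [ 3.4  1.  -1.9] pos [0.5029 0.0866 0.3969]
```

Request:
{"api": "apply_moves", "payload": {"deltas": [[30, [0, 0, 0], 0.05], [30, [0, 0, 0], 0.05]]}}

```text
t: 5.08
tool_pos: [0.5029, 0.0866, 0.3969]
orientation: [2.163, 2.277, 0.001]
force: [3.6, 1.4, -1.0]
opening: 0.0411
```

```bash
python3 r.py
```

```text
t 5.08 turned 0.202 q6 0.019 Tz 0.120 tq6 -0.716 open 0.0411 F [ 3.6  1.4 -1. ] pos [0.5029 0.0866 0.3969]
```

Request:
{"api": "apply_moves", "payload": {"deltas": [[30, [0, 0, 0], 0.05], [30, [0, 0, 0], 0.05]]}}

```text
t: 5.32
tool_pos: [0.503, 0.0866, 0.3969]
orientation: [2.274, 2.166, 0.002]
force: [4.7, 0.7, -2.7]
opening: 0.0413
```

```bash
python3 r.py
```

```text
t 5.33 turned 0.302 q6 0.119 Tz 0.099 tq6 -0.774 open 0.0413 F [ 4.7  0.7 -2.7] pos [0.503  0.0866 0.3969]
```

Request:
{"api": "apply_moves", "payload": {"deltas": [[30, [0, 0, 0], 0.05], [30, [0, 0, 0], 0.05]]}}

```text
t: 5.58
tool_pos: [0.503, 0.0866, 0.3969]
orientation: [2.38, 2.05, 0.002]
force: [4.7, 0.7, -1.9]
opening: 0.0416
```

```bash
python3 r.py
```

```text
t 5.58 turned 0.402 q6 0.219 Tz 0.040 tq6 -0.742 open 0.0416 F [ 4.7  0.7 -1.9] pos [0.503  0.0866 0.3969]
```

Request:
{"api": "apply_moves", "payload": {"deltas": [[30, [0, 0, 0], 0.05], [30, [0, 0, 0], 0.05]]}}

```text
t: 5.82
tool_pos: [0.5031, 0.0866, 0.3969]
orientation: [2.479, 1.928, 0.002]
force: [5.6, 0.7, -2.0]
opening: 0.0415
```

```bash
python3 r.py
```

```text
t 5.83 turned 0.502 q6 0.319 Tz 0.085 tq6 -0.726 open 0.0415 F [ 5.6  0.7 -2. ] pos [0.5031 0.0866 0.3969]
```

Request:
{"api": "apply_moves", "payload": {"deltas": [[30, [0, 0, 0], 0.05], [30, [0, 0, 0], 0.05]]}}

```text
t: 6.08
tool_pos: [0.5031, 0.0866, 0.3969]
orientation: [2.572, 1.802, 0.002]
force: [4.9, 0.7, -2.3]
opening: 0.0415
```

```bash
python3 r.py
```

```text
t 6.08 turned 0.602 q6 0.419 Tz 0.077 tq6 -0.781 open 0.0415 F [ 4.9  0.7 -2.3] pos [0.5031 0.0866 0.3969]
```

Request:
{"api": "apply_moves", "payload": {"deltas": [[30, [0, 0, 0], 0.05], [30, [0, 0, 0], 0.05]]}}

```text
t: 6.32
tool_pos: [0.5031, 0.0866, 0.3969]
orientation: [2.659, 1.671, 0.003]
force: [6.4, 0.3, -2.0]
opening: 0.0415
```

```bash
python3 r.py; python3 -c "
from h import *
a=viewer.read_camera('scene');cv2.imwrite('pics/s2.png',a);b=cv2.imread('pics/s1.png')
f=lambda i:cv2.resize(i[170:260,250:330],(400,450),interpolation=2)
cv2.imwrite('pics/m2.png',np.hstack([f(b),f(a)]))"
```

```text
t 6.33 turned 0.702 q6 0.519 Tz 0.187 tq6 -0.722 open 0.0415 F [ 6.4  0.3 -2. ] pos [0.5031 0.0866 0.3969]
```

View pics/m2.png

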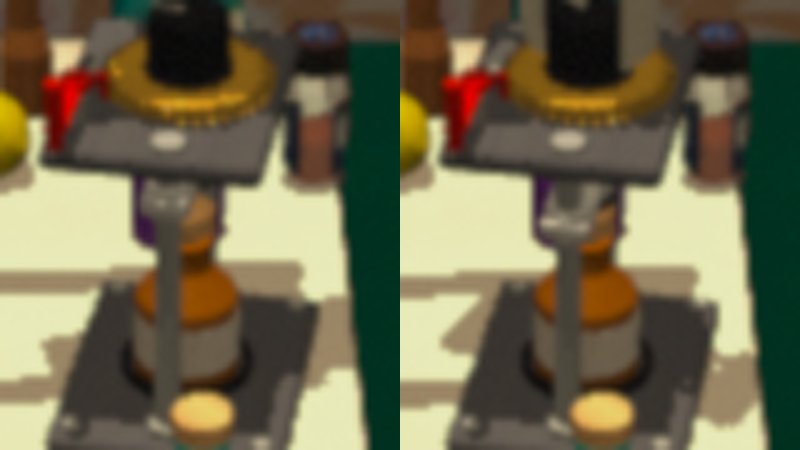

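The crosshead has sunk and torque is rising, so the foot is at the stopper. From here I'll take finer steps.

Request:
{"api": "apply_moves", "payload": {"deltas": [[30, [0, 0, 0], 0.05], [30, [0, 0, 0], 0]], "grip_force": 50}}

```text
t: 6.62
tool_pos: [0.5032, 0.0865, 0.3969]
orientation: [2.7, 1.605, 0.003]
force: [6.3, 0.8, -3.1]
opening: 0.0413
```

```bash
python3 r.py
```

```text
t 6.62 turned 0.751 q6 0.568 Tz -0.108 tq6 0.351 open 0.0413 F [ 6.3  0.8 -3.1] pos [0.5032 0.0865 0.3969]
```

Request:
{"api": "apply_moves", "payload": {"deltas": [[30, [0, 0, 0], 0.05], [30, [0, 0, 0], 0]]}}

```text
t: 6.88
tool_pos: [0.5032, 0.0865, 0.3969]
orientation: [2.739, 1.537, 0.003]
force: [6.6, 0.9, -3.1]
opening: 0.0414
```

```bash
python3 r.py
```

```text
t 6.88 turned 0.801 q6 0.618 Tz -0.216 tq6 0.229 open 0.0414 F [ 6.6  0.9 -3.1] pos [0.5032 0.0865 0.3969]
```

Request:
{"api": "apply_moves", "payload": {"deltas": [[30, [0, 0, 0], 0.05], [30, [0, 0, 0], 0]]}}

```text
t: 7.12
tool_pos: [0.5032, 0.0865, 0.3969]
orientation: [2.776, 1.468, 0.003]
force: [6.3, 0.8, -2.5]
opening: 0.0414
```

```bash
python3 r.py
```

```text
t 7.12 turned 0.851 q6 0.668 Tz -0.050 tq6 0.358 open 0.0414 F [ 6.3  0.8 -2.5] pos [0.5032 0.0865 0.3969]
```

Request:
{"api": "apply_moves", "payload": {"deltas": [[30, [0, 0, 0], 0.05], [30, [0, 0, 0], 0]]}}

```text
t: 7.38
tool_pos: [0.5032, 0.0865, 0.3969]
orientation: [2.812, 1.398, 0.003]
force: [6.1, -0.3, -2.1]
opening: 0.0411
```

```bash
python3 r.py
```

```text
t 7.38 turned 0.901 q6 0.718 Tz -0.056 tq6 0.359 open 0.0411 F [ 6.1 -0.3 -2.1] pos [0.5032 0.0865 0.3969]
```

Request:
{"api": "apply_moves", "payload": {"deltas": [[30, [0, 0, 0], 0.05], [30, [0, 0, 0], 0.05]]}}

```text
t: 7.62
tool_pos: [0.5033, 0.0865, 0.3969]
orientation: [2.879, 1.255, 0.003]
force: [7.8, -0.7, -3.0]
opening: 0.0415
```

```bash
python3 r.py
```

```text
t 7.62 turned 1.002 q6 0.818 Tz 0.219 tq6 -0.655 open 0.0415 F [ 7.8 -0.7 -3. ] pos [0.5033 0.0865 0.3969]
```

Request:
{"api": "apply_moves", "payload": {"deltas": [[30, [0, 0, 0], 0.05], [30, [0, 0, 0], 0.05]]}}

```text
t: 7.88
tool_pos: [0.5033, 0.0864, 0.3969]
orientation: [2.938, 1.11, 0.004]
force: [7.9, -0.6, -3.6]
opening: 0.0412
```

```bash
python3 r.py
```

```text
t 7.88 turned 1.102 q6 0.918 Tz 0.336 tq6 -0.538 open 0.0412 F [ 7.9 -0.6 -3.6] pos [0.5033 0.0864 0.3969]
```

Request:
{"api": "apply_moves", "payload": {"deltas": [[30, [0, 0, 0], 0]]}}

```text
t: 8.0
tool_pos: [0.5033, 0.0864, 0.3969]
orientation: [2.938, 1.111, 0.004]
force: [8.1, -1.0, -3.3]
opening: 0.0413
```

```bash
python3 r.py
```

```text
t 8.00 turned 1.101 q6 0.918 Tz 0.134 tq6 0.560 open 0.0413 F [ 8.1 -1.  -3.3] pos [0.5033 0.0864 0.3969]
```

Request:
{"api": "apply_moves", "payload": {"deltas": [[30, [0, 0, 0], 0.05], [30, [0, 0, 0], 0.05]]}}

```text
t: 8.25
tool_pos: [0.5034, 0.0864, 0.3969]
orientation: [2.99, 0.961, 0.004]
force: [7.7, -1.1, -4.1]
opening: 0.0413
```

```bash
python3 r.py
```

```text
t 8.25 turned 1.202 q6 1.018 Tz 0.284 tq6 -0.539 open 0.0413 F [ 7.7 -1.1 -4.1] pos [0.5034 0.0864 0.3969]
```

Request:
{"api": "apply_moves", "payload": {"deltas": [[30, [0, 0, 0], 0]]}}

```text
t: 8.38
tool_pos: [0.5034, 0.0864, 0.3969]
orientation: [2.989, 0.962, 0.004]
force: [8.3, -1.0, -2.8]
opening: 0.0411
```

```bash
python3 r.py
```

```text
t 8.38 turned 1.201 q6 1.018 Tz 0.132 tq6 0.565 open 0.0411 F [ 8.3 -1.  -2.8] pos [0.5034 0.0864 0.3969]
```

Request:
{"api": "apply_moves", "payload": {"deltas": [[30, [0, 0, 0], 0.05]]}}

```text
t: 8.5
tool_pos: [0.5034, 0.0864, 0.3969]
orientation: [3.013, 0.887, 0.004]
force: [8.2, -1.4, -3.3]
opening: 0.0413
```

```bash
python3 r.py
```

```text
t 8.50 turned 1.251 q6 1.068 Tz 0.314 tq6 -0.929 open 0.0413 F [ 8.2 -1.4 -3.3] pos [0.5034 0.0864 0.3969]
```

Request:
{"api": "apply_moves", "payload": {"deltas": [[30, [0, 0, 0], 0]]}}

```text
t: 8.62
tool_pos: [0.5034, 0.0863, 0.3969]
orientation: [3.013, 0.887, 0.004]
force: [8.1, -0.6, -3.4]
opening: 0.0413
```

```bash
python3 r.py
```

```text
t 8.62 turned 1.251 q6 1.068 Tz 0.128 tq6 0.552 open 0.0413 F [ 8.1 -0.6 -3.4] pos [0.5034 0.0863 0.3969]
```

Request:
{"api": "apply_moves", "payload": {"deltas": [[30, [0, 0, 0], 0.05], [30, [0, 0, 0], 0]]}}

```text
t: 8.88
tool_pos: [0.5034, 0.0863, 0.3969]
orientation: [3.034, 0.812, 0.004]
force: [7.2, -1.3, -3.7]
opening: 0.0413
```

```bash
python3 r.py
```

```text
t 8.88 turned 1.301 q6 1.118 Tz 0.126 tq6 0.561 open 0.0413 F [ 7.2 -1.3 -3.7] pos [0.5034 0.0863 0.3969]
```

Request:
{"api": "apply_moves", "payload": {"deltas": [[30, [0, 0, 0], 0.05], [30, [0, 0, 0], 0]]}}

```text
t: 9.12
tool_pos: [0.5034, 0.0863, 0.3969]
orientation: [3.053, 0.736, 0.004]
force: [8.7, -1.2, -3.8]
opening: 0.0415
```

```bash
python3 r.py
```

```text
t 9.12 turned 1.351 q6 1.167 Tz 0.275 tq6 0.660 open 0.0415 F [ 8.7 -1.2 -3.8] pos [0.5034 0.0863 0.3969]
```

Request:
{"api": "apply_moves", "payload": {"deltas": [[30, [0, 0, 0], 0.03]]}}

```text
t: 9.25
tool_pos: [0.5034, 0.0863, 0.3969]
orientation: [3.064, 0.69, 0.004]
force: [8.8, -1.7, -3.6]
opening: 0.0413
```

```bash
python3 r.py
```

```text
t 9.25 turned 1.381 q6 1.197 Tz 0.424 tq6 -0.309 open 0.0413 F [ 8.8 -1.7 -3.6] pos [0.5034 0.0863 0.3969]
```

Request:
{"api": "apply_moves", "payload": {"deltas": [[30, [0, 0, 0], 0]]}}

```text
t: 9.38
tool_pos: [0.5034, 0.0863, 0.3969]
orientation: [3.064, 0.691, 0.004]
force: [8.1, -1.5, -3.0]
opening: 0.0413
```

```bash
python3 r.py
```

```text
t 9.38 turned 1.381 q6 1.197 Tz 0.267 tq6 0.542 open 0.0413 F [ 8.1 -1.5 -3. ] pos [0.5034 0.0863 0.3969]
```

Both the moving torque (0.30 → 0.42 N·m) and the static torque (0.13 → 0.27) rose at the spring's slope after the plateau. The stopper has bottomed, with the foot at about 16 N. I'll hold briefly, let go and lift.

Request:
{"api": "apply_moves", "payload": {"deltas": [[30, [0, 0, 0], 0], [30, [0, 0, 0], 0], [65, [0, 0, 0], 0], [65, [0, 0, 0], 0], [65, [0, 0, 0], 0]]}}

```text
t: 10.0
tool_pos: [0.5025, 0.0866, 0.3967]
orientation: [-3.064, -0.691, 0.001]
force: [0.1, -0.5, -0.1]
opening: 0.0635
```

Request:
{"api": "apply_moves", "payload": {"deltas": [[65, [0, 0, 0], 0], [65, [0, 0, -25], 0], [65, [0, 0, -40], 0], [0, [0, 0, 0], 0], [0, [0, 0, 0], 0]], "grip_force": 20}}

```text
t: 10.62
tool_pos: [0.5026, 0.0866, 0.4613]
orientation: [-3.064, -0.691, 0.0]
force: [0.8, -0.7, -0.4]
opening: 0.0495
```

```bash
python3 r.py;python3 -c "
from h import *
tgt(.400,.006,.46,.1,4)"
```

```text
t 10.62 turned 1.380 q6 1.197 Tz -0.010 tq6 0.001 open 0.0495 F [ 0.8 -0.7 -0.4] pos [0.5026 0.0866 0.4613]
t 10.625 pos [0.5026 0.0866 0.4613] yaw 0.444 tilt [-0.0002  0.    ] q [ 0.07 -0.13  1.65  0.    1.63  1.2 ] F [ 0.8 -0.7 -0.4] T [-0.061  0.056 -0.01 ]
[np.float64(-31.8), np.float64(7.2), np.float64(0.3)] 0.086
[np.float64(-31.1), np.float64(9.9), np.float64(0.3)] 0.086
[np.float64(-30.1), np.float64(12.5), np.float64(0.3)] 0.086
[np.float64(-28.9), np.float64(15.1), np.float64(0.3)] 0.086
```

Request:
{"api": "apply_moves", "payload": {"deltas": [[0, [-32, 7, 0], 0.086], [0, [-31, 10, 0], 0.086], [0, [-30, 12.5, 0], 0.086], [0, [-29, 15, 0], 0.086], [0, [0, 0, 0], 0]]}}

```text
t: 11.25
tool_pos: [0.3988, 0.0053, 0.4605]
orientation: [-3.138, -0.153, 0.002]
force: [-0.1, -0.6, 0.5]
opening: 0.0015
```

Request:
{"api": "apply_moves", "payload": {"deltas": [[0, [0, 0, 0], 0], [0, [0, 0, 0], 0]]}}

```text
t: 11.5
tool_pos: [0.4004, 0.0065, 0.4612]
orientation: [-3.137, -0.159, 0.002]
force: [0.2, -0.8, -0.4]
opening: 0.0003
```

```bash
python3 r.py; python3 -c "
from h import *
tgt(.400,.006,.401,.1,1)
a=viewer.read_camera('scene');cv2.imwrite('pics/s3.png',a)
b=viewer.read_camera('top');cv2.imwrite('pics/t3.png',b)
cv2.imwrite('pics/m3.png',np.hstack([cv2.resize(a[120:240,230:330],(400,480),interpolation=2),cv2.resize(b[175:295,215:315],(400,480),interpolation=2)]))"
```

```text
t 11.50 turned 1.723 q6 1.358 Tz 0.041 tq6 -0.005 open 0.0003 F [ 0.2 -0.8 -0.4] pos [0.4004 0.0065 0.4612]
t 11.5 pos [0.4004 0.0065 0.4612] yaw 0.101 tilt [-0.001   0.0003] q [-0.11 -0.45  1.9   0.    1.69  1.36] F [ 0.2 -0.8 -0.4] T [ 0.013 -0.018  0.041]
[np.float64(-0.4), np.float64(0.4), np.float64(60.2)] 0.001
```

View pics/m3.png

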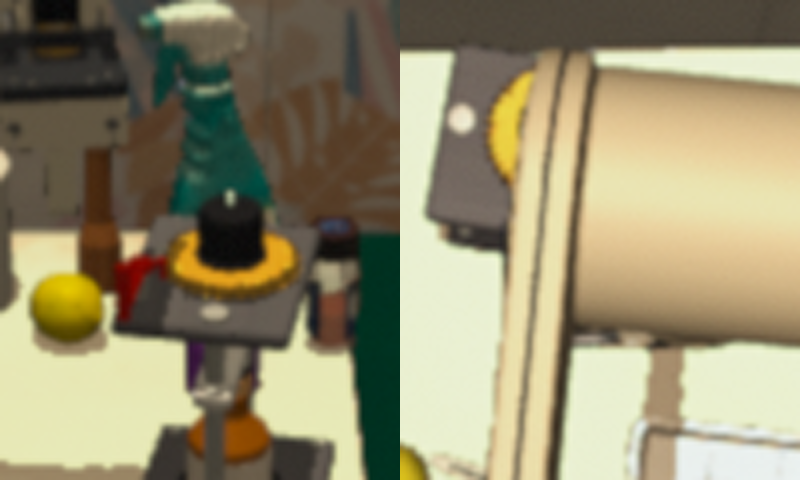

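The lever is still at its start, and the closed fingers are on the robot's side of the peg. I'll go down and push.

Request:
{"api": "apply_moves", "payload": {"deltas": [[0, [0, 0, 30], 0], [0, [0, 0, 30], 0], [0, [0, 0, 0], 0]]}}

```text
t: 11.98
tool_pos: [0.3994, 0.0064, 0.3994]
orientation: [-3.137, -0.158, 0.008]
force: [0.3, 0.5, -0.4]
opening: 0.0007
```

Request:
{"api": "apply_moves", "payload": {"deltas": [[0, [6, 0, 0], 0], [0, [6, 0, 0], 0], [0, [4, 0, 0], 0], [0, [4, 0, 0], 0]]}}

```text
t: 12.48
tool_pos: [0.4203, 0.0081, 0.4022]
orientation: [3.138, 0.157, 0.001]
force: [0.4, -1.6, -0.7]
opening: 0.0004
```

```bash
python3 r.py
```

```text
t 12.47 turned 1.724 q6 1.368 Tz -0.007 tq6 -0.031 open 0.0004 F [ 0.4 -1.6 -0.7] pos [0.4203 0.0081 0.4022]
```

Request:
{"api": "apply_moves", "payload": {"deltas": [[0, [4, 0, 0], 0], [0, [4, 0, 0], 0], [0, [4, 0, 0], 0]]}}

```text
t: 12.85
tool_pos: [0.432, 0.0092, 0.4016]
orientation: [3.138, 0.156, -0.001]
force: [-1.9, -2.0, -0.0]
opening: 0.0009
```

```bash
python3 r.py; python3 -c "
from h import *
a=viewer.read_camera('scene');cv2.imwrite('pics/s4.png',a)
cv2.imwrite('pics/m4.png',cv2.resize(a[120:240,230:330],(500,600),interpolation=2))"
```

```text
t 12.85 turned 1.724 q6 1.374 Tz -0.042 tq6 -0.062 open 0.0009 F [-1.9 -2.  -0. ] pos [0.432  0.0092 0.4016]
```

View pics/m4.png

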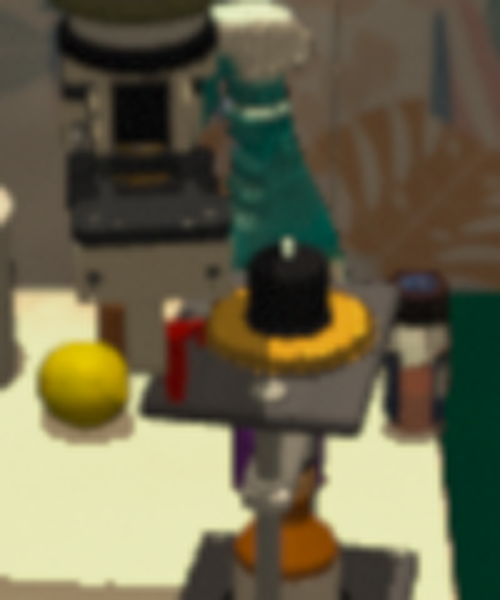

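Contact shows in the −2 N reading, and the peg (≈(177,360) in the crop) is being pushed. I'll keep going.

Request:
{"api": "apply_moves", "payload": {"deltas": [[0, [4, 0, 0], 0], [0, [4, 0, 0], 0], [0, [4, 0, 0], 0]]}}

```text
t: 13.28
tool_pos: [0.444, 0.0106, 0.4016]
orientation: [-3.137, -0.157, 0.0]
force: [-1.5, -0.1, -0.5]
opening: 0.0006
```

```bash
python3 r.py
```

```text
t 13.28 turned 1.724 q6 1.379 Tz -0.026 tq6 -0.046 open 0.0006 F [-1.5 -0.1 -0.5] pos [0.444  0.0106 0.4016]
```

Request:
{"api": "apply_moves", "payload": {"deltas": [[0, [4, 0, 0], 0], [0, [3, 0, 0], 0]]}}

```text
t: 13.52
tool_pos: [0.4505, 0.0116, 0.4014]
orientation: [-3.136, -0.157, 0.003]
force: [-1.0, 0.3, 0.6]
opening: 0.0003
```

```bash
python3 r.py
```

```text
t 13.53 turned 1.724 q6 1.382 Tz -0.006 tq6 -0.016 open 0.0003 F [-1.   0.3  0.6] pos [0.4505 0.0116 0.4014]
```

Request:
{"api": "apply_moves", "payload": {"deltas": [[0, [3, 0, 0], 0], [0, [2, 0, 0], 0]]}}

```text
t: 13.78
tool_pos: [0.4557, 0.012, 0.4014]
orientation: [-3.137, -0.157, 0.001]
force: [-5.1, 3.0, 0.5]
opening: 0.0003
```

```bash
python3 r.py
```

```text
t 13.78 turned 1.724 q6 1.384 Tz 0.018 tq6 0.008 open 0.0003 F [-5.1  3.   0.5] pos [0.4557 0.012  0.4014]
```

Request:
{"api": "apply_moves", "payload": {"deltas": [[0, [1.5, 0, 0], 0], [0, [0, 0, 0], 0]]}}

```text
t: 14.02
tool_pos: [0.4572, 0.012, 0.4015]
orientation: [-3.137, -0.157, 0.001]
force: [-3.2, 1.2, -1.3]
opening: 0.0005
```

```bash
python3 r.py; python3 -c "
from h import *
a=viewer.read_camera('scene');cv2.imwrite('pics/s5.png',a)
cv2.imwrite('pics/m5.png',cv2.resize(a[120:240,230:330],(500,600),interpolation=2))
for th in (0,.3,.6,.7,.8):
    an=-np.pi/2-.182+th;p=(.4443+.05*np.cos(an),.0545+.05*np.sin(an))
    print(th,np.round(p,4),*[np.round((proj('scene',(*p,z))-[230,120])*5) for z in(.24,.202)])"
```

```text
t 14.03 turned 1.724 q6 1.385 Tz 0.020 tq6 0.022 open 0.0005 F [-3.2  1.2 -1.3] pos [0.4572 0.012  0.4015]
0 [0.4353 0.0053] [145. 327.] [146. 393.]
0.3 [0.4502 0.0048] [175. 327.] [176. 394.]
0.6 [0.4646 0.0088] [205. 323.] [205. 390.]
0.7 [0.4691 0.0111] [214. 321.] [214. 388.]
0.8 [0.4733 0.0137] [222. 318.] [223. 385.]
```

View pics/m5.png

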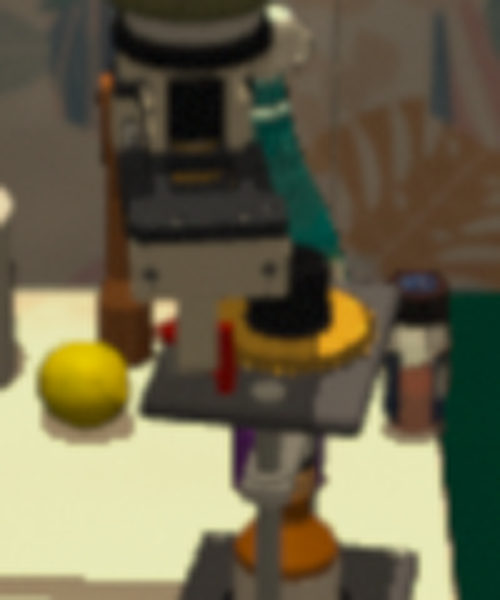

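The peg is at col 226, where the prediction for 0.8 rad is 222, so the lever is over. Now I'll back off, rise and regrip the knob.

Request:
{"api": "apply_moves", "payload": {"deltas": [[0, [-15, 0, 0], 0], [0, [0, 0, 0], 0], [0, [0, 0, -35], 0], [70, [0, 0, -30], 0], [70, [0, 0, 0], 0]]}}

```text
t: 14.7
tool_pos: [0.4433, 0.0101, 0.4701]
orientation: [3.136, 0.156, 0.011]
force: [0.5, -0.3, 0.2]
opening: 0.016
```

```bash
python3 -c "
from h import *
tgt(.5032,.0865,.463,.3,3)"
```

```text
t 14.7 pos [0.4433 0.0101 0.4701] yaw 0.1 tilt [ 0.0068 -0.0009] q [-0.09 -0.32  1.8  -0.    1.66  1.38] F [ 0.5 -0.3  0.2] T [ 0.047 -0.029  0.014]
[np.float64(22.4), np.float64(-23.3), np.float64(2.4)] -0.067
[np.float64(23.9), np.float64(-21.8), np.float64(2.4)] -0.067
[np.float64(25.3), np.float64(-20.1), np.float64(2.4)] -0.067
```

Request:
{"api": "apply_moves", "payload": {"deltas": [[70, [22, -23, 0], -0.067], [70, [24, -22, 0], -0.067], [70, [25, -20, 0], -0.067], [70, [0, 0, 0], 0], [70, [0, 0, 0], 0]]}}

```text
t: 15.32
tool_pos: [0.5015, 0.0861, 0.466]
orientation: [3.106, 0.47, -0.002]
force: [0.3, 0.0, -1.0]
opening: 0.0658
```

Request:
{"api": "apply_moves", "payload": {"deltas": [[70, [0, 0, 0], 0], [70, [0, 0, 0], 0]]}}

```text
t: 15.58
tool_pos: [0.5013, 0.0857, 0.4669]
orientation: [3.106, 0.469, 0.001]
force: [0.2, 1.2, -0.6]
opening: 0.07
```

```bash
python3 -c "
from h import *
tgt(.5032,.0865,.397,.3,1)"; python3 r.py
```

```text
t 15.575 pos [0.5013 0.0857 0.4669] yaw 0.3 tilt [ 0.0005 -0.    ] q [ 0.07 -0.14  1.64 -0.    1.64  1.34] F [ 0.2  1.2 -0.6] T [-0.067  0.039 -0.069]
[np.float64(2.0), np.float64(-0.2), np.float64(69.9)] -0.0
t 15.57 turned 1.524 q6 1.340 Tz -0.069 tq6 0.003 open 0.0700 F [ 0.2  1.2 -0.6] pos [0.5013 0.0857 0.4669]
```

Request:
{"api": "apply_moves", "payload": {"deltas": [[70, [2, 0, 35], 0], [70, [0, 0, 34], 0], [70, [0, 0, 0], 0], [34, [0, 0, 0], 0], [34, [0, 0, 0], 0]], "grip_force": 40}}

```text
t: 16.2
tool_pos: [0.5039, 0.0869, 0.3999]
orientation: [3.106, 0.47, 0.005]
force: [0.2, 0.8, 0.0]
opening: 0.0546
```

Request:
{"api": "apply_moves", "payload": {"deltas": [[34, [0, 0, 0], 0], [34, [0, 0, 0], 0], [34, [0, 0, 0], 0], [34, [0, 0, 0], 0], [34, [0, 0, 0], 0]]}}

```text
t: 16.82
tool_pos: [0.5039, 0.0864, 0.3991]
orientation: [3.105, 0.47, 0.004]
force: [1.4, -6.2, 5.7]
opening: 0.0411
```

```bash
python3 r.py
```

```text
t 16.82 turned 1.524 q6 1.341 Tz 0.050 tq6 0.019 open 0.0411 F [ 1.4 -6.2  5.7] pos [0.5039 0.0864 0.3991]
```

Request:
{"api": "apply_moves", "payload": {"deltas": [[34, [0, 0, 0], -0.06], [34, [0, 0, 0], -0.1], [34, [0, 0, 0], -0.1], [34, [0, 0, 0], -0.1], [34, [0, 0, 0], -0.1]]}}

```text
t: 17.45
tool_pos: [0.5038, 0.0867, 0.3991]
orientation: [2.915, 1.17, 0.003]
force: [-0.9, -3.1, 7.2]
opening: 0.0415
```

```bash
python3 r.py
```

```text
t 17.45 turned 1.060 q6 0.877 Tz -0.080 tq6 1.593 open 0.0415 F [-0.9 -3.1  7.2] pos [0.5038 0.0867 0.3991]
```

Request:
{"api": "apply_moves", "payload": {"deltas": [[34, [0, 0, 0], -0.1], [34, [0, 0, 0], -0.1], [34, [0, 0, 0], -0.1], [34, [0, 0, 0], -0.1]]}}

```text
t: 17.95
tool_pos: [0.5035, 0.0869, 0.399]
orientation: [2.624, 1.727, 0.002]
force: [-2.0, -1.8, 7.5]
opening: 0.0413
```

```bash
python3 r.py
```

```text
t 17.95 turned 0.660 q6 0.477 Tz -0.082 tq6 1.589 open 0.0413 F [-2.  -1.8  7.5] pos [0.5035 0.0869 0.399 ]
```

Request:
{"api": "apply_moves", "payload": {"deltas": [[34, [0, 0, 0], -0.05], [34, [0, 0, 0], -0.05]]}}

```text
t: 18.2
tool_pos: [0.5035, 0.087, 0.399]
orientation: [2.536, 1.854, 0.001]
force: [-3.6, -1.9, 8.3]
opening: 0.0413
```

```bash
python3 r.py
```

```text
t 18.20 turned 0.562 q6 0.379 Tz -0.072 tq6 0.743 open 0.0413 F [-3.6 -1.9  8.3] pos [0.5035 0.087  0.399 ]
```

Request:
{"api": "apply_moves", "payload": {"deltas": [[34, [0, 0, 0], -0.05], [34, [0, 0, 0], -0.05]]}}

```text
t: 18.45
tool_pos: [0.5034, 0.087, 0.3991]
orientation: [2.44, 1.978, 0.001]
force: [-3.6, -2.1, 8.6]
opening: 0.0415
```

```bash
python3 r.py
```

```text
t 18.45 turned 0.462 q6 0.279 Tz -0.042 tq6 0.758 open 0.0415 F [-3.6 -2.1  8.6] pos [0.5034 0.087  0.3991]
```

Request:
{"api": "apply_moves", "payload": {"deltas": [[34, [0, 0, 0], -0.05], [34, [0, 0, 0], -0.05]], "grip_force": 25}}

```text
t: 18.7
tool_pos: [0.5033, 0.087, 0.399]
orientation: [2.339, 2.098, 0.001]
force: [-5.2, -1.9, 8.7]
opening: 0.0416
```

```bash
python3 r.py
```

```text
t 18.70 turned 0.362 q6 0.179 Tz -0.718 tq6 0.363 open 0.0416 F [-5.2 -1.9  8.7] pos [0.5033 0.087  0.399 ]
```

Request:
{"api": "apply_moves", "payload": {"deltas": [[34, [0, 0, 0], -0.05]]}}

```text
t: 18.82
tool_pos: [0.5033, 0.0874, 0.399]
orientation: [-2.285, -2.155, -0.002]
force: [-4.5, 2.4, 8.8]
opening: 0.0415
```

```bash
python3 r.py
```

```text
t 18.82 turned 0.312 q6 0.130 Tz -0.769 tq6 0.149 open 0.0415 F [-4.5  2.4  8.8] pos [0.5033 0.0874 0.399 ]
```

Request:
{"api": "apply_moves", "payload": {"deltas": [[34, [0, 0, 0], -0.05]]}}

```text
t: 18.95
tool_pos: [0.5033, 0.0874, 0.3989]
orientation: [-2.23, -2.211, -0.002]
force: [-3.5, 0.2, 7.2]
opening: 0.042
```

```bash
python3 r.py
```

```text
t 18.95 turned 0.262 q6 0.080 Tz -0.696 tq6 0.119 open 0.0420 F [-3.5  0.2  7.2] pos [0.5033 0.0874 0.3989]
```

The stop is reached: torque holds at −0.7 N·m with the pads slipping. I'll let go, lift and check.

Request:
{"api": "apply_moves", "payload": {"deltas": [[70, [0, 0, 0], 0.02], [70, [0, 0, 0], 0], [70, [0, 0, 0], 0], [70, [0, 0, 0], 0], [70, [0, 0, -30], 0]]}}

```text
t: 19.58
tool_pos: [0.5028, 0.0868, 0.4252]
orientation: [-2.252, -2.185, 0.007]
force: [0.9, 0.0, 0.3]
opening: 0.0699
```

Request:
{"api": "apply_moves", "payload": {"deltas": [[70, [0, 0, -50], 0], [70, [-40, 20, -30], 0], [70, [-50, 20, 0], 0], [70, [-50, 20, 0], 0], [70, [-50, 0, 0], 0]]}}

```text
t: 20.2
tool_pos: [0.5584, -0.1065, 0.5072]
orientation: [-2.254, -2.188, 0.0]
force: [-0.4, 0.6, 0.1]
opening: 0.0701
```

Request:
{"api": "apply_moves", "payload": {"deltas": [[70, [-50, 0, 0], 0], [70, [-50, 0, 0], 0], [70, [-40, 0, 0], 0], [70, [0, 0, 0], 0]]}}

```text
t: 20.7
tool_pos: [0.553, -0.2475, 0.5069]
orientation: [-2.258, -2.183, 0.001]
force: [0.3, 0.8, -0.4]
opening: 0.0695
```

```bash
python3 r.py; python3 -c "
from h import *
a=viewer.read_camera('scene');b=viewer.read_camera('top');cv2.imwrite('pics/s6.png',a)
cv2.imwrite('pics/m6.png',np.hstack([cv2.resize(a[150:260,240:340],(400,440),interpolation=2),cv2.resize(b[165:275,205:305],(400,440),interpolation=2)]))"
```

```text
t 20.70 turned 0.287 q6 -0.471 Tz -0.016 tq6 -0.560 open 0.0695 F [ 0.3  0.8 -0.4] pos [ 0.553  -0.2475  0.5069]
```

View pics/m6.png

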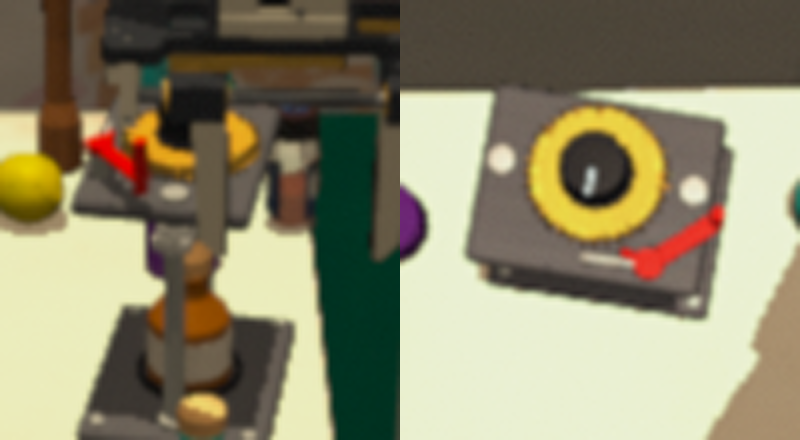

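In the top view the lever has turned about 0.79 rad and the white line is back where it started. One quick check of the stopper height against the start picture before handing in.

```bash
python3 - <<'E'
from h import *
for f in("s0","s6"):
    im=cv2.imread("pics/scene0.png" if f=="s0" else "pics/s6.png")
    h=cv2.cvtColor(im,cv2.COLOR_BGR2HSV)
    for c in (289,291):print(f,c,[(r,)+tuple(int(v) for v in h[r,c]) for r in range(204,228)])
for z in (.014+.1,.014+.106):print(z,proj("scene",(.503,.0864,z)))
E
```

```text
s0 289 [(204, 16, 46, 61), (205, 17, 48, 48), (206, 19, 52, 54), (207, 20, 62, 74), (208, 17, 90, 96), (209, 16, 132, 124), (210, 16, 151, 144), (211, 16, 162, 153), (212, 15, 161, 157), (213, 16, 162, 154), (214, 16, 162, 134), (215, 16, 163, 114), (216, 16, 166, 109), (217, 15, 178, 116), (218, 15, 223, 136), (219, 15, 255, 142), (220, 15, 255, 105), (221, 15, 241, 74), (222, 15, 240, 70), (223, 15, 245, 77), (224, 15, 250, 97), (225, 15, 253, 127), (226, 15, 255, 144), (227, 16, 255, 149)]
s0 291 [(204, 18, 48, 64), (205, 19, 43, 47), (206, 17, 44, 41), (207, 19, 53, 53), (208, 19, 76, 74), (209, 16, 120, 104), (210, 16, 154, 134), (211, 16, 162, 146), (212, 15, 164, 145), (213, 16, 165, 131), (214, 15, 164, 112), (215, 15, 164, 106), (216, 15, 175, 111), (217, 15, 206, 130), (218, 15, 241, 141), (219, 14, 227, 111), (220, 13, 190, 78), (221, 14, 190, 71), (222, 14, 205, 77), (223, 15, 244, 92), (224, 15, 255, 117), (225, 15, 255, 136), (226, 15, 255, 144), (227, 16, 255, 145)]
s6 289 [(204, 19, 73, 84), (205, 20, 73, 77), (206, 20, 72, 81), (207, 20, 67, 91), (208, 20, 70, 91), (
[... 256 characters left out ...]
, 248, 72), (222, 15, 248, 71), (223, 15, 245, 77), (224, 15, 250, 98), (225, 15, 253, 128), (226, 16, 255, 146), (227, 16, 255, 150)]
s6 291 [(204, 19, 82, 100), (205, 20, 82, 100), (206, 20, 82, 100), (207, 19, 82, 100), (208, 20, 82, 100), (209, 18, 83, 101), (210, 18, 95, 107), (211, 16, 129, 123), (212, 16, 152, 141), (213, 15, 161, 147), (214, 16, 165, 141), (215, 15, 163, 119), (216, 15, 162, 107), (217, 15, 162, 104), (218, 15, 167, 99), (219, 15, 182, 87), (220, 14, 182, 73), (221, 13, 177, 72), (222, 14, 203, 78), (223, 15, 236, 93), (224, 15, 255, 117), (225, 15, 255, 138), (226, 15, 255, 144), (227, 16, 255, 146)]
0.114 [286.0898647  211.64943142]
0.12 [286.0995023  209.75155071]
```

Request:
{"api": "apply_moves", "payload": {"deltas": [[70, [0, 0, 0], 0], [70, [0, 0, 0], 0]]}}

```text
t: 21.05
tool_pos: [0.5537, -0.2437, 0.508]
orientation: [2.253, 2.189, 0.0]
force: [0.0, 0.4, -0.7]
opening: 0.07
```

```bash
python3 -c "
from plant import order;print(order.close_job())"
```

```text
the job is handed in; nothing more can be done
None
```

The bottle is closed and the press is fully up again. I handed the job in at about 21 s of the 72 s allowed, and no verdict was reported.

**What I did:**
- **Pressing:** I turned the knob clockwise about 1.38 rad. The stopper began to move at about 10 N. I stopped when the torque showed it had bottomed, with the foot pushing at an estimated 16–17 N.
- **Release and winding back:** I let go, pushed the red lever over, then regripped the knob and wound it back to its upper stop. The pads slipped there at about 0.7 N·m.

**Last checks:**
- **Lever:** it has turned about 0.79 rad in the top view.
- **Knob:** its white line is back at its starting direction.
- **Stopper:** it sits about 1.5 px (roughly 5 mm) lower than at the start, and the bright band below its head is gone.
- **Bottle:** its image rows are unchanged, so it has not moved.
- **Gripper:** it is well clear, with no contact force.

**Less certain:**
- **Foot force:** it is estimated from noisy torque readings. The static readings taken just before contact were even slightly negative.
- **Knob position:** the two cameras disagreed by a few millimetres, so I centred by feel when gripping it.
- **Bystanders:** I did not measure them again at the end. The arm only passed well above them.

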